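# Seat the fixture plate on its locating pins and close the keeper

## Task

The fixture plate is lying on the load ledge and on the tips of the two locating pins. Without picking it up, nudge it across with the fingertips until its hole and slot drop over the pins and it lies flat on the sub-plate, then push the red knob to swing the keeper over the plate as far as it goes. Leave the screws, ring, bush, dowel and V-block round it where they are.

Things in the scene. Friction and masses are not known exactly. Their poses are not given: they have to be found in the camera images.
- subplate: Dark steel sub-plate fixed to the bench. Origin on its underside midway between the pins; x away from the robot, y left, z up, turned by its yaw (up to 0.28 rad). It covers x -100 to +80, y -85 to +85, and its seat is 16 above the bench. Pins at x 0, y +48 and -48.
- ledge_edge (a point): Middle of the far top edge (sub-plate x -41.5, y 0) of the bright load ledge, which covers x -96.5 to -41.5 over the full width of the sub-plate. Its top is 26 above the bench, as high as the pin tips.
- fixture_plate: Loose pale metal plate 80 (x) x 130 (y) x 10 thick, about 0.6 kg; origin at the centre of its underside, axes as the sub-plate's when aligned. Starts level, underside 26 above the bench, near part on the load ledge and far part on the pin tips, 19 to 30 short of the pins, up to 10 off sideways and 0.09 rad askew. A few newtons slide it.
- plate_top (a point): Centre of the plate's top face. Seated, the plate's underside is 16 above the bench, its top flush with the ledge's top (26) and its near edge 1.5 beyond the ledge's far edge.
- pin_left (a point): Tip of the left brass locating pin: diameter 10, 10 tall, the upper 6 tapering to diameter 5 at the tip, 26 above the bench.
- pin_right (a point): Tip of the right brass locating pin, the same size.
- hole_left (a point): Centre of the round hole (diameter 12) at the plate's underside.
- hole_right (a point): Centre of the slot (12 x 15, long in the plate's y) at the plate's underside.
- keeper (a joint): Angle of the swing keeper, a flat steel arm. 0: parked, pointing along the sub-plate's +y (starts at 0 to 0.3); it turns anticlockwise seen from above to a stop at 1.571, where it points to the sub-plate's -x over the seated plate's far edge. It stays where it is left (friction 0.04 N m); an unseated plate is in its way.
- keeper_knob (a point): Centre of the top of the keeper's upright red knob, 36 from the pivot axis, diameter 9 widening to 13 at the top; it stands from 34.5 to 58.5 above the bench.
- keeper_pivot (a point): On top of the keeper's pivot (41.5 above the bench), at x +55, y 0 of the sub-plate; hub 21 across. The arm is 14 wide, reaches 45 from the pivot, underside 27.5 and top 34.5 above the bench, so it passes 1.5 over the seated plate.
- cap_screw_c: Bystander: black socket cap screw standing on its head, 40 tall, on the sub-plate's far right corner; origin at the centre of its underside.
- cap_screw_a: Bystander: black socket cap screw 53 long lying on the bench left of the sub-plate; origin at the centre of its underside.
- spacer_ring: Bystander: steel spacer ring, diameter 46, 12 high, left of the sub-plate; origin at the centre of its underside.
- guide_bush_a: Bystander: steel guide bush, flange diameter 40, 35 high, standing right of the sub-plate; origin at the centre of its underside.
- dowel_a: Bystander: steel dowel, diameter 10, 45 long, lying right of the sub-plate; origin at the centre of its underside.
- v_block: Bystander: steel V-block 48 x 44 x 36 high beyond the sub-plate; origin at the centre of its underside.
Not all that is in view belongs to the job. Several things have the shape of the fixture_plate; the one meant has the colours described above.

How it is judged:
By the outcome, as a careful person would: the job done as asked, in the order asked, and still so for the second after the job is handed in, with the robot touching nothing.
It also fails if it takes over 64 s, if anything falls off the work surface, if the arm or the gripper's body presses on something with over 40 N, if the wrist force passes 120 N, or if a joint passes its speed limit or range.

## Robot

A 6-joint arm with a two-finger parallel gripper is mounted at the origin on a cart in front of the work surface, level with it; the furniture and walls round the work are solid. World frame = base frame: x ahead of the robot, y to its left, z up, the work surface at z = 0. Lengths are in mm, angles in rad, forces in N, time in s.
With the tool pointing down it reaches from about 350 to 875 mm from the base axis. Payload 4.2 kg.
Tool frame: the origin (TCP) lies at the very end of the fingers, on their centre line; the grasp point (between the pads) lies 19 mm behind it (arm.pinch_z is the distance from the TCP to the grasp point, in mm); x points along the fingers, y is the direction in which the jaws open and shut, and the axes are right-handed (so a half turn about x gives the same grasp; the last joint's range is limited). The gripper opens to 85 mm and grips with 20 to 120 N. Pads are 22 mm wide; open, the fingers measure 114 mm over their backs; the gripper's body (76 mm by 85 mm) begins 54 mm behind the grasp point. The pads swing forward as they close: fully open they stand 13 mm farther back than shut.
Start: joints at [-0.921, 0.385, 0.008, 0, -1.194, -0.259], TCP at [238.093, -577.85, 231.312] pointing down, gripper open.
Joint ranges: [-3.14, 3.14], [-1.21, 2.06], [-1.07, 1.41], [-3.16, 2.05], [-2.99, -0.16], [-3.1, 3.1]. Speed limits (rad/s): [2.79, 2.79, 3.14, 3.14, 3.14, 3.14].

## Interface

Orientations are given as a unit quaternion [x, y, z, w].
In Python, from bench import arm gives the robot as it stands.
- The arm moves only by the tool drive_tool, never from a script. Its argument "motion" is a list of rows, each a list of 4 numbers: the shift along the tool's x, y, z in mm, then the turn about the tool's x in degrees. In form: [[dx, dy, dz, spin], ...]. A call has 1 to 10 rows; each row shifts and turns the commanded pose from where the row before left it, along the tool's axes as they then stand; what a row does not reach is not made up. A row lasts 1/12 s, in which the tool goes at most 41.7 mm and 7.16 degrees, less where a joint would pass 70% of its speed; a pose out of reach is approached as far as the arm can. A call with a gripper value outside its range is refused whole. "grip" is the finger opening in mm, from 0 to 85.4, set as the call begins (left out, the last holds). The fingers move at their own pace and stop on an object; the grip force is fixed at half the most. Time passes only in rows, so rows that do not move let the fingers close. It gives the time, the measured TCP pose, the force and the opening at its end, in the units of the state.
- arm.read_state(): the state, without advancing time (a new reading comes with each control period).
- arm.get_image(name): name is "side" or "top"; returns the picture (384x512x3 uint8, red, green, blue); there is no depth.
- arm.calibration(name): a dict with "K" (3x3 intrinsics, pixels), "eye" and "attitude" of the camera in the world. Camera axes: x right, y up, looking along -z (the intrinsics and any distortion apply to the point x, -y, -z); pixel columns grow to the right and rows downward; lengths in mm; the calibration is good to about 2 mm. A picture is of the moment at which its call begins. calibration takes no time and is no camera call.
- arm.job_done(): hands the job in, once; it reports no verdict.
The state is a dict: "clock": time; "joints": joint angles; "joint_vel": joint speeds; "joint_efforts": joint torques, N m; "position": TCP position; "ee_rot": TCP orientation; "contact_force": force on the tool from outside, world axes, zero at the start; "wrist_torque": the same for the moment, N m; "gripper_width": finger opening in mm.
Only numpy, scipy, OpenCV 4.12 (cv2) and the standard library are available. Lean on these libraries where they do the work, as an engineer would, in place of code of your own. Each camera call takes 0.05 s, during which the arm holds its last target. There are 200 camera calls.

## Working session

There is one attempt and no reset: what is moved stays moved. The work goes in short steps, Python scripts to look and compute and a tool call to move; the robot and the scene stay as the last step left them, time stands still between calls to the robot, and variables do not carry over. Pictures are saved under pics/ and viewed, about 8 in all and at most 12, crops included, and the job is handed in when it is done.

Besides the shell and the picture viewer there is one more tool, called after "Call:" as name([rows], argument=value, ...), one row to a line, values as JSON. drive_tool: Moves the arm, as the interface text tells. Its arguments: {"type":"object","properties":{"motion":{"type":"array"},"grip":{"type":"number"}},"required":["motion"]}

```bash
ls; mkdir -p pics; cat > h.py <<'E'
import numpy as np, cv2
from scipy.spatial.transform import Rotation as R
from bench import arm
def snap(n,f):
    im=arm.get_image(n); cv2.imwrite('pics/'+f,im[:,:,::-1]); return im
def cal(n):
    c=arm.calibration(n); a=np.array(c['attitude'],float)
    M=a if a.shape==(3,3) else R.from_quat(a).as_matrix()
    return np.array(c['K']),np.array(c['eye'],float),M
def ray(n,u,v,z):
    K,e,M=cal(n); d=np.linalg.inv(K)@[u,v,1]; d=M@(d*[1,-1,-1]); return e+d*(z-e[2])/d[2]
def proj(n,p):
    K,e,M=cal(n); q=M.T@(np.array(p,float)-e); q=K@(q*[1,-1,-1]); return q[:2]/q[2]
E
python3 - <<'E'
from h import *
a=snap('top','t0.png');b=snap('side','s0.png')
for n in('top','side'): print(arm.calibration(n))
print(arm.read_state())
E
```

```text
pics
{'K': array([[491.23272353,   0.        , 255.3198042 ],
       [  0.        , 491.23272353, 193.88429769],
       [  0.        ,   0.        ,   1.        ]]), 'eye': array([ 418.646805  , -112.74255691, 1038.90145288]), 'attitude': array([ 0.07786118, -0.0776266 , -0.69415848,  0.71137595])}
{'K': array([[498.79365317,   0.        , 252.91228601],
       [  0.        , 498.79365317, 191.31894247],
       [  0.        ,   0.        ,   1.        ]]), 'eye': array([ 148.98813631, -928.8202009 ,  473.9181871 ]), 'attitude': array([ 0.5340351 , -0.13774061, -0.20001708,  0.80983159])}
{'clock': 0.1, 'joints': array([-9.21392114e-01,  3.85455733e-01,  6.74366006e-03, -4.69774699e-04,
       -1.19398698e+00, -2.58614430e-01]), 'joint_vel': array([-0.00039271, -0.00148402,  0.00344769,  0.00182334,  0.00162133,
       -0.00052008]), 'joint_efforts': array([-1.06215564e-03, -3.93319595e+01,  1.88928795e+01,  4.19802189e+00,
       -2.63360576e-03, -8.28994100e-07]), 'position': array([ 237.90227923, -577.37540522,  230.3328819 ]), 'ee_rot': array([-0.13655512,  0.69381915,  0.13789967,  0.69350657]), 'contact_force': array([ 0.06622511, -0.12236113, -0.18826985]), 'wrist_torque': array([ 0.00416527, -0.02077238, -0.02397351]), 'gripper_width': 85.29135711682162}
```

View pics/t0.png

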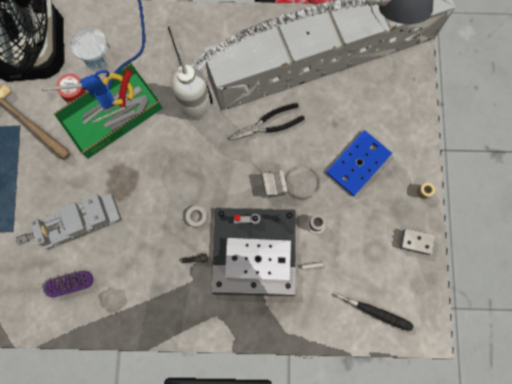

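View pics/s0.png

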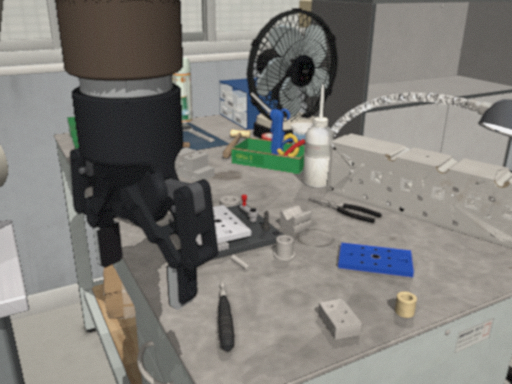

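The top view shows these candidates: a pale plate on the dark sub-plate at (258,259), a blue plate at (360,162), and a grey two-hole block at (418,241). I choose the pale plate. The red knob is at (237,218) and the pivot at (255,218). The arm hides part of the side view. Next I check the choice in a close crop.

```bash
python3 - <<'E'
from h import *
im=cv2.imread('pics/t0.png')
c=cv2.resize(im[195:305,170:335],None,fx=4.8,fy=4.8,interpolation=cv2.INTER_CUBIC); cv2.imwrite('pics/c0.png',c)
g=im.astype(int)
# pale plate
m=((g.min(2)>205)).astype(np.uint8); m[:225]=0;m[290:]=0;m[:,:215]=0;m[:,300:]=0
k=cv2.morphologyEx(m,cv2.MORPH_CLOSE,np.ones((7,7)))
cs=max(cv2.findContours(k,0,1)[0],key=cv2.contourArea); r=cv2.minAreaRect(cs); print('plate',r)
for p in cv2.boxPoints(r): print(p,ray('top',*p,36)[:2])
m=((g[:,:,2]>150)&(g[:,:,1]<80)).astype(np.uint8); m[:200]=0;m[235:]=0;m[:,:220]=0;m[:,250:]=0
M=cv2.moments(m,True);print('red',M['m00'],M['m10']/M['m00'],M['m01']/M['m00'],ray('top',M['m10']/M['m00'],M['m01']/M['m00'],58.5))
E
```

```text
plate ((259.0, 260.5), (37.0, 60.0), 90.0)
[229. 242.] [541.01248564 -58.23791317]
[289. 242.] [ 544.02524284 -181.04198933]
[289. 279.] [ 469.28206781 -181.73362007]
[229. 279.] [466.33936616 -60.92329473]
red 23.0 237.08695652173913 217.2173913043478 [588.9270208  -74.01065791  58.5       ]
```

View pics/c0.png

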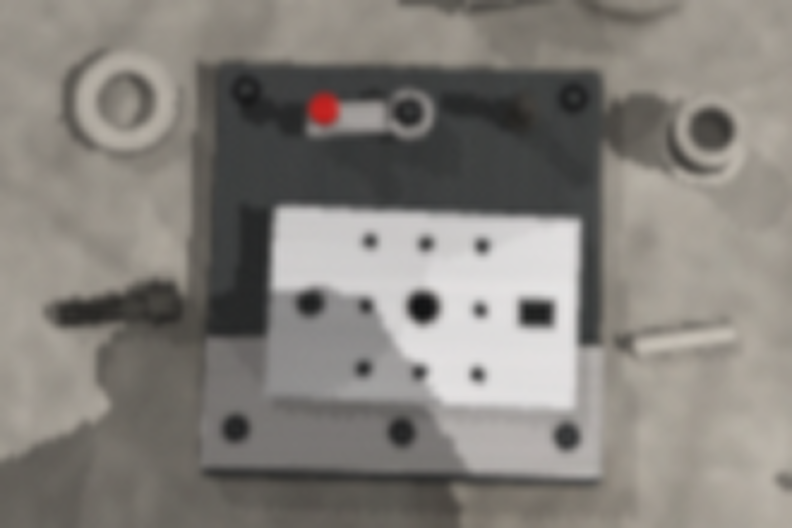

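The crop shows the pale plate with its hole at (310,302) and slot at (536,313), the knob at (324,108), and the pivot at (409,113). The ledge's far edge runs from (207,338) to (601,347). The choice of plate is confirmed.

```bash
python3 - <<'E'
from h import *
def w(c,z): return ray('top',(c[0]+.5)/4.8-.5+170,(c[1]+.5)/4.8-.5+195,z)[:2]
P=dict(pFL=(274,206,36),pFR=(581,217,36),pNR=(577,408,36),pNL=(267,398,36),hole=(310,302,36),slot=(536,313,36),cen=(422,307,36),
sFL=(204,64,16),sFR=(601,72,16),sNL=(203,468,26),sNR=(601,472,26),eL=(207,338,26),eR=(601,347,26),piv=(409,113,41.5),knob=(324,108,58.5))
W={k:w(v[:2],v[2]) for k,v in P.items()}
for k,v in W.items(): print(k,v.round(1))
def yaw(a,b): d=W[a]-W[b]; return np.arctan2(-d[0],d[1])   # y-axis direction: (-sin,cos)
for a,b in [('pFL','pFR'),('pNL','pNR'),('hole','slot'),('sFL','sFR'),('sNL','sNR'),('eL','eR')]: print(a,b,yaw(a,b).round(4),np.linalg.norm(W[a]-W[b]))
t=np.mean([yaw('eL','eR'),yaw('sFL','sFR')]); 
for t in (t,):
  X=np.array([np.cos(t),np.sin(t)]);Y=np.array([-X[1],X[0]])
  O=W['piv']-55*X; print('yaw',t,'origin by pivot',O, 'by edge',(W['eL']+W['eR'])/2+41.5*X)
  for k in W: d=W[k]-O; print(k,(d@X).round(1),(d@Y).round(1))
E
```

```text
pFL [550.1 -53.2]
pFR [ 548.6 -184.4]
pNR [ 468.1 -183.4]
pNL [469.1 -53.2]
hole [509.6 -69.9]
slot [ 507.4 -165.7]
cen [ 508.7 -117.4]
sFL [614.9 -18.7]
sFR [ 615.7 -194.1]
sNL [439.8 -26.8]
sNR [ 442.3 -194.4]
eL [494.2 -26.1]
eR [ 494.5 -194.1]
piv [ 590.8 -109.9]
knob [589.2 -74. ]
pFL pFR -0.0114 131.21615127077277
pNL pNR -0.0075 130.16198538880508
hole slot -0.024 95.78973435656056
sFL sFR 0.0042 175.3375631235714
sNL sNR 0.0144 167.67347433726246
eL eR 0.0018 167.97073194481416
yaw 0.0029682251743281046 origin by pivot [ 535.84241338 -110.02889195] by edge [ 535.85358675 -109.97412983]
pFL 14.4 56.8
pFR 12.5 -74.4
pNR -67.9 -73.2
pNL -66.6 57.0
hole -26.1 40.2
slot -28.7 -55.6
cen -27.2 -7.3
sFL 79.4 91.0
sFR 79.6 -84.3
sNL -95.7 83.5
sNR -93.8 -84.1
eL -41.4 84.0
eR -41.6 -83.9
piv 55.0 -0.0
knob 53.4 35.8
```

```bash
cat >> h.py <<'E'
def rel(target,yaw=None):
    s=arm.read_state(); M=R.from_quat(s['ee_rot']).as_matrix(); d=np.array(target)-s['position']
    print('clock',s['clock'],'pos',s['position'].round(1),'F',s['contact_force'].round(1),'w',round(s['gripper_width'],1)); print('toolaxes\n',M.T.round(3)); print('d tool',(M.T@d).round(1),'F',s['contact_force'].round(1))
E
python3 - <<'E'
from h import *
rel([508,-215,150])
M=R.from_quat(arm.read_state()['ee_rot']).as_matrix()
for a in range(-180,181,10):
    y=(M@R.from_euler('x',a,degrees=True).as_matrix())[:,1]
    if abs(y[0])<.2: print(a,y.round(3))
y=M[:,1]; z=M[:,2]
# y' = y cos a + z sin a ; want x comp 0
print(np.degrees(np.arctan2(-y[0],z[0])))
E
```

```text
clock 0.1 pos [ 237.9 -577.4  230.3] F [ 0.1 -0.1 -0.2] w 85.3
toolaxes
 [[-0.001  0.002 -1.   ]
 [-0.381  0.925  0.002]
 [ 0.925  0.381 -0.   ]]
d tool [ 80.8 232.1 387.7] F [ 0.1 -0.1 -0.2]
-160 [ 0.042 -0.999 -0.002]
-150 [-0.133 -0.991 -0.002]
20 [-0.042  0.999  0.002]
30 [0.133 0.991 0.002]
22.380636549796773
```

Call:
drive_tool([
  [0,0,0,5.6],
  [0,0,0,5.6],
  [0,0,0,5.6],
  [0,0,0,5.6],
  [0,29,22.5,0],
  [0,29,22.5,0],
  [0,29,22.5,0],
  [0,29,22.5,0],
  [0,29,22.5,0],
  [0,29,22.5,0],
], grip=0)

```text
clock: 0.93
position: [373.6, -402.2, 230.9]
ee_rot: [0.0, 0.707, 0.0, 0.707]
contact_force: [0.7, -0.4, -0.3]
gripper_width: -0.1
```

Call:
drive_tool([
  [0,29,22.5,0],
  [0,29,22.5,0],
  [0,29,22.5,0],
  [0,29,22.5,0],
  [0,29,22.5,0],
  [0,29,22.5,0],
  [20,0,0,0],
  [20,0,0,0],
  [0,0,0,0],
])

```text
clock: 1.68
position: [505.8, -228.1, 186.9]
ee_rot: [0.001, 0.71, 0.001, 0.704]
contact_force: [-0.5, 0.8, -1.0]
gripper_width: 0.0
```

```bash
python3 - <<'E'
from h import *
rel([508,-215,60]); im=snap('side','s1.png')
cv2.imwrite('pics/s1c.png',cv2.resize(im[100:310,120:400,::-1],None,fx=2.8,fy=2.8,interpolation=cv2.INTER_CUBIC))
E
```

```text
clock 1.6833 pos [ 505.8 -228.1  186.9] F [-0.5  0.8 -1. ] w 0.0
toolaxes
 [[-0.009  0.003 -1.   ]
 [-0.     1.     0.003]
 [ 1.     0.    -0.009]]
d tool [126.9  12.7   3.3] F [-0.5  0.8 -1. ]
```

View pics/s1c.png

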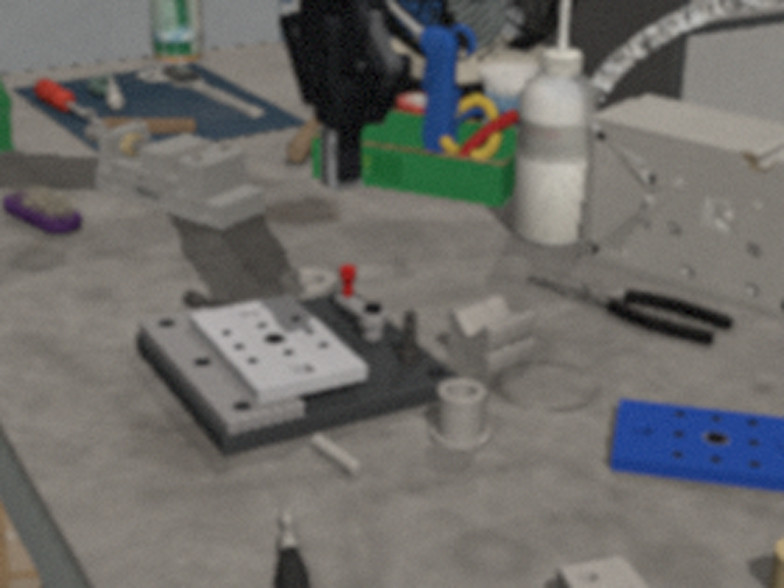

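The side crop shows the plate at (280,345) on the ledge, cap_screw_c standing at (408,340), the bush at (462,415), the dowel at (335,455) and the knob at (347,278). The ledge screws look flush. I go down to the right of the plate with the fingers shut.

Call:
drive_tool([
  [25,0,0.5,0],
  [25,0,0.5,0],
  [25,0,0.5,0],
  [25,0,0.5,0],
  [25,0,0.5,0],
  [15,0,0.5,0],
  [10,0,0,0],
  [6,0,0,0],
  [0,0,0,0],
  [0,0,0,0],
])

```text
clock: 2.57
position: [511.9, -230.3, 36.3]
ee_rot: [-0.0, 0.707, -0.0, 0.708]
contact_force: [0.1, 0.3, -0.2]
gripper_width: 0.3
```

Call:
drive_tool([
  [0,5,0,0],
  [0,5,0,0],
  [0,3,0,0],
  [0,3,0,0],
  [0,2,0,0],
  [0,0,0,0],
  [0,0,0,0],
])

```text
clock: 3.15
position: [511.2, -211.7, 35.4]
ee_rot: [-0.0, 0.707, 0.0, 0.707]
contact_force: [-0.0, -0.1, -1.1]
gripper_width: 0.4
```

Call:
drive_tool([
  [5,0,-1,0],
  [0,3,0,0],
  [0,3,0,0],
  [0,2,0,0],
  [0,2,0,0],
  [0,0,0,0],
  [0,0,0,0],
])

```text
clock: 3.73
position: [510.2, -201.7, 30.4]
ee_rot: [-0.0, 0.707, 0.0, 0.707]
contact_force: [-0.4, 0.5, 0.4]
gripper_width: -0.1
```

```bash
python3 - <<'E'
from h import *
rel([508,-191,30]); im=snap('top','t1.png')
cv2.imwrite('pics/t1c.png',cv2.resize(im[195:305,170:335,::-1],None,fx=4.8,fy=4.8,interpolation=cv2.INTER_CUBIC))
E
```

```text
clock 3.7333 pos [ 510.2 -201.7   30.4] F [-0.4  0.5  0.4] w -0.1
toolaxes
 [[ 0. -0. -1.]
 [-0.  1. -0.]
 [ 1.  0.  0.]]
d tool [ 0.4 10.7 -2.2] F [-0.4  0.5  0.4]
```

View pics/t1c.png

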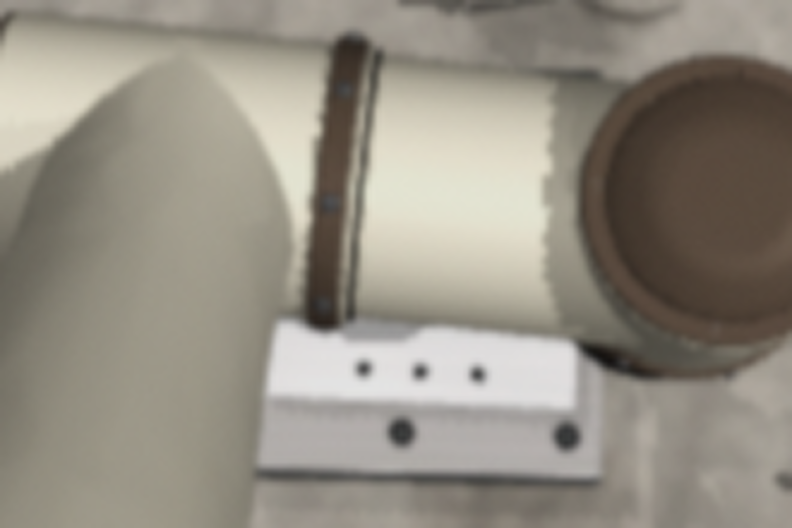

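The arm covers most of the top view, but the plate's near holes (363, 420 and 477, row about 371) are visible and have not moved. I creep to contact.

Call:
drive_tool([
  [0,1,0,0],
  [0,1,0,0],
  [0,1,0,0],
  [0,0,0,0],
])

```text
clock: 4.12
position: [510.2, -198.8, 30.4]
ee_rot: [0.0, 0.707, -0.0, 0.707]
contact_force: [0.5, 0.4, -0.7]
gripper_width: 0.0
```

Call:
drive_tool([
  [0,1,0,0],
  [0,1,0,0],
  [0,1,0,0],
  [0,0,0,0],
])

```text
clock: 4.45
position: [510.1, -195.7, 30.3]
ee_rot: [-0.0, 0.707, 0.0, 0.707]
contact_force: [-0.1, -0.2, 0.4]
gripper_width: -0.3
```

Call:
drive_tool([
  [0,1,0,0],
  [0,1,0,0],
  [0,1,0,0],
  [0,0,0,0],
])

```text
clock: 4.78
position: [510.2, -192.7, 30.3]
ee_rot: [-0.0, 0.707, 0.0, 0.707]
contact_force: [-1.3, 0.2, 0.4]
gripper_width: -0.2
```

Call:
drive_tool([
  [0,1,0,0],
  [0,1,0,0],
  [0,0,0,0],
])

```text
clock: 5.03
position: [510.2, -190.9, 30.3]
ee_rot: [-0.0, 0.707, -0.0, 0.707]
contact_force: [0.1, -1.4, 0.3]
gripper_width: 0.1
```

Call:
drive_tool([
  [0,1,0,0],
  [0,1,0,0],
  [0,0,0,0],
])

```text
clock: 5.28
position: [510.4, -189.0, 30.3]
ee_rot: [-0.0, 0.707, -0.0, 0.707]
contact_force: [1.0, -2.2, -1.6]
gripper_width: -0.4
```

```bash
python3 - <<'E'
from h import *
rel([508,-191,30]); im=snap('top','t2.png')[:,:,::-1]
a=cv2.imread('pics/t1.png')
f=lambda i: cv2.resize(i[255:300,220:305],None,fx=7,fy=7,interpolation=cv2.INTER_CUBIC)
g=lambda i: (cv2.moments((cv2.cvtColor(i,6)[265:278,242:275]<120).astype(np.uint8),True))
for i in(a,im):
  m=(cv2.cvtColor(np.ascontiguousarray(i),6)[266:278,240:275]<150).astype(np.uint8)
  print([c.round(2).tolist() for c in cv2.connectedComponentsWithStats(m)[3]])
E
```

```text
clock 5.2833 pos [ 510.4 -189.    30.3] F [ 1.  -2.2 -1.6] w -0.4
toolaxes
 [[ 0.001 -0.    -1.   ]
 [ 0.     1.    -0.   ]
 [ 1.    -0.     0.001]]
d tool [ 0.3 -2.  -2.4] F [ 1.  -2.2 -1.6]
[[16.96, 5.48], [5.2, 5.4], [17.29, 6.0], [29.0, 6.5]]
[[16.97, 5.48], [4.5, 5.5], [16.17, 6.17], [28.0, 6.5]]
```

The near holes moved about 1 px left (roughly 2 mm) at about 2 N, so contact was near y = -191. About 5.5 mm remains.

Call:
drive_tool([
  [0,1,0,0],
  [0,1,0,0],
  [0,1,0,0],
  [0,1,0,0],
  [0,1,0,0],
  [0,0.5,0,0],
  [0,0,0,0],
  [0,0,0,0],
])

```text
clock: 6.0
position: [510.1, -183.2, 30.3]
ee_rot: [0.0, 0.707, 0.0, 0.707]
contact_force: [-0.2, -1.8, -0.2]
gripper_width: 0.1
```

Call:
drive_tool([
  [0,-8,0,0],
  [0,-15,0,0],
  [-30,0,0,0],
  [-35,0,0,0],
  [-30,0,-20,0],
  [0,0,-35,0],
  [0,0,-35,0],
  [0,0,-30,0],
  [0,0,0,0],
], grip=85)

```text
clock: 6.75
position: [383.4, -205.7, 124.8]
ee_rot: [0.002, 0.709, -0.0, 0.705]
contact_force: [0.1, 0.1, -0.9]
gripper_width: 85.0
```

```bash
python3 - <<'E'
from h import *
rel([446,-110,50]); im=snap('top','t3.png')
cv2.imwrite('pics/t3c.png',cv2.resize(im[195:305,170:335,::-1],None,fx=4.8,fy=4.8,interpolation=cv2.INTER_CUBIC))
E
```

```text
clock 6.75 pos [ 383.4 -205.7  124.8] F [ 0.1  0.1 -0.9] w 85.0
toolaxes
 [[-0.005  0.003 -1.   ]
 [ 0.003  1.     0.003]
 [ 1.    -0.003 -0.005]]
d tool [74.8 95.7 62.7] F [ 0.1  0.1 -0.9]
```

View pics/t3c.png

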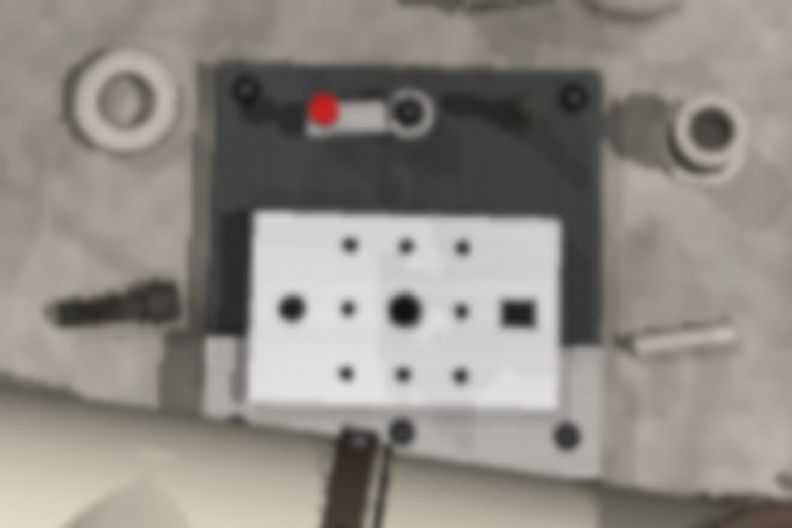

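The hole is now at (292,308), the slot at (519,313) and the centre at (404,311). The plate shifted left and nearly aligned.

```bash
cat >> h.py <<'E'
T0=0.003;X0=np.array([np.cos(T0),np.sin(T0)]);Y0=np.array([-X0[1],X0[0]]);O0=np.array([535.85,-110.0])
def loc(cx,cy,z):
    p=ray('top',(cx+.5)/4.8-.5+170,(cy+.5)/4.8-.5+195,z)[:2]; d=p-O0; return np.array([d@X0,d@Y0]).round(1)
E
python3 - <<'E'
from h import *
for c in [(253,211),(561,218),(557,408),(248,403),(292,308),(404,311),(519,313)]: print(c,loc(*c,36))
E
```

```text
(253, 211) [12.1 65.7]
(561, 218) [ 11.9 -65.9]
(557, 408) [-68.1 -64.8]
(248, 403) [-68.8  64.9]
(292, 308) [-28.8  47.7]
(404, 311) [-29.    0.3]
(519, 313) [-28.8 -48.4]
```

The plate is square to the sub-plate, with a sideways error of about 0.3 mm, and it still needs +28.7 mm in x. I bring the open fingers behind the near edge.

Call:
drive_tool([
  [0,32,18,0],
  [0,32,18,0],
  [0,32,18,0],
  [20,0,2,0],
  [20,0,0,0],
  [15,0,0,0],
  [10,0,0,0],
  [6,0,0,0],
  [0,0,0,0],
  [0,0,0,0],
])

```text
clock: 7.63
position: [446.9, -110.4, 54.4]
ee_rot: [-0.0, 0.707, -0.0, 0.707]
contact_force: [0.0, -0.7, 0.4]
gripper_width: 84.9
```

```bash
python3 - <<'E'
from h import *
rel([446,-110,30]); im=snap('side','s2.png')
cv2.imwrite('pics/s2c.png',cv2.resize(im[160:280,150:300,::-1],None,fx=5,fy=5,interpolation=cv2.INTER_CUBIC))
E
```

```text
clock 7.6333 pos [ 446.9 -110.4   54.4] F [ 0.  -0.7  0.4] w 84.9
toolaxes
 [[ 0. -0. -1.]
 [-0.  1. -0.]
 [ 1.  0.  0.]]
d tool [24.4  0.4 -0.9] F [ 0.  -0.7  0.4]
```

View pics/s2c.png

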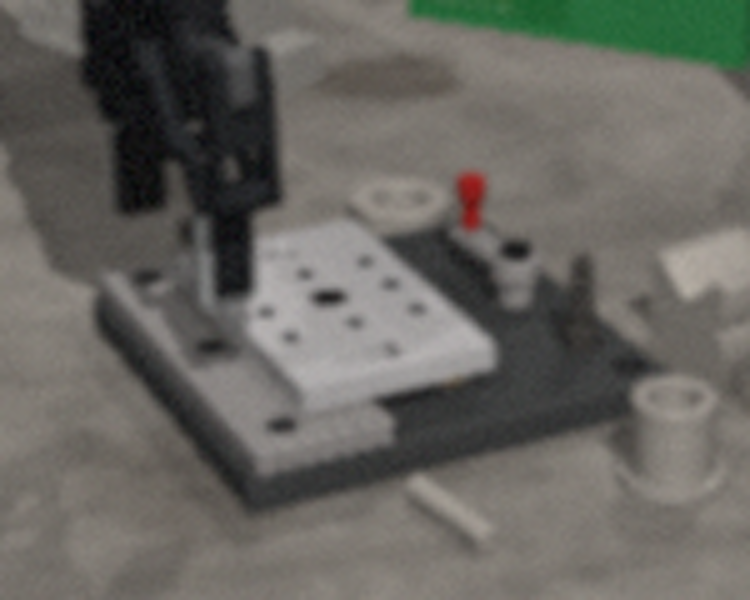

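The right fingertip is at crop (230,300), above the ledge behind the plate. I work out its height from that pixel.

```bash
python3 - <<'E'
from h import *
for z in (41,54,67): 
  for dx in(-11,11): print(z,dx,(5*(proj('side',[446.9+dx,-110.4-50,z])-[150,160])).round(0))
E
```

```text
41 -11 [207. 371.]
41 11 [263. 359.]
54 -11 [206. 340.]
54 11 [262. 327.]
67 -11 [204. 308.]
67 11 [261. 296.]
```

The tips stand 13 mm above the TCP when open, as described. I lower 37 mm so they reach about z = 30.

Call:
drive_tool([
  [12,0,-1,0],
  [12,0,0,0],
  [7,0,0,0],
  [3,0,0,0],
  [0,0,0,0],
  [0,0,0,0],
])

```text
clock: 8.18
position: [445.7, -110.4, 20.8]
ee_rot: [-0.0, 0.707, -0.0, 0.707]
contact_force: [0.1, -0.4, 0.1]
gripper_width: 85.1
```

Call:
drive_tool([
  [1.5,0,0,0],
  [1,0,0,0],
  [0,0,2,0],
  [0,0,2,0],
  [0,0,2,0],
  [0,0,0,0],
])

```text
clock: 8.68
position: [452.0, -110.4, 18.0]
ee_rot: [-0.0, 0.707, -0.0, 0.707]
contact_force: [-0.5, 0.8, -0.1]
gripper_width: 84.9
```

Call:
drive_tool([
  [0,0,1,0],
  [0,0,1,0],
  [0,0,1,0],
  [0,0,1,0],
  [0,0,1,0],
  [0,0,0,0],
])

```text
clock: 9.18
position: [456.1, -110.4, 17.8]
ee_rot: [0.0, 0.707, -0.0, 0.707]
contact_force: [0.5, 0.2, 0.2]
gripper_width: 85.1
```

Call:
drive_tool([
  [0,0,1,0],
  [0,0,1,0],
  [0,0,1,0],
  [0,0,1,0],
  [0,0,0,0],
])

```text
clock: 9.6
position: [457.1, -110.6, 17.4]
ee_rot: [0.0, 0.709, -0.0, 0.705]
contact_force: [-6.5, 1.0, 4.5]
gripper_width: 85.1
```

Call:
drive_tool([
  [0,0,1.5,0],
  [0,0,1.5,0],
  [0,0,1.5,0],
  [0,0,1.5,0],
  [0,0,1.5,0],
  [0,0,1.5,0],
  [0,0,1,0],
  [0,0,0,0],
])

```text
clock: 10.27
position: [467.4, -110.8, 17.4]
ee_rot: [0.0, 0.709, -0.001, 0.705]
contact_force: [-6.3, -1.3, 3.0]
gripper_width: 84.7
```

Call:
drive_tool([
  [0,0,1,0],
  [0,0,1,0],
  [0,0,1,0],
  [0,0,1,0],
  [0,0,1,0],
  [0,0,1,0],
  [0,0,1,0],
  [0,0,0,0],
])

```text
clock: 10.93
position: [474.3, -110.8, 17.4]
ee_rot: [0.0, 0.709, -0.001, 0.705]
contact_force: [-5.5, -0.9, 3.3]
gripper_width: 85.2
```

Call:
drive_tool([
  [0,0,1,0],
  [0,0,1,0],
  [0,0,1,0],
  [0,0,1,0],
  [0,0,1,0],
  [0,0,0,0],
])

```text
clock: 11.43
position: [479.3, -110.8, 17.3]
ee_rot: [0.0, 0.709, -0.001, 0.705]
contact_force: [-6.4, -0.3, 3.4]
gripper_width: 85.2
```

Call:
drive_tool([
  [0,0,1,0],
  [0,0,1,0],
  [0,0,0,0],
])

```text
clock: 11.68
position: [481.3, -110.8, 17.4]
ee_rot: [0.0, 0.709, -0.001, 0.705]
contact_force: [-5.8, -0.1, 2.7]
gripper_width: 85.0
```

Call:
drive_tool([
  [0,0,1,0],
  [0,0,0.5,0],
  [0,0,0,0],
])

```text
clock: 11.93
position: [486.6, -110.4, 18.0]
ee_rot: [-0.0, 0.706, -0.0, 0.708]
contact_force: [0.3, -0.1, 0.4]
gripper_width: 85.0
```

The force dropped to zero, which suggests the plate fell in. I back off and look from both cameras.

Call:
drive_tool([
  [-10,0,-2,0],
  [-30,0,0,0],
  [-30,0,0,0],
  [-30,0,-20,0],
  [0,-20,-30,0],
  [0,-30,-25,0],
  [0,-30,-20,0],
  [0,-20,0,0],
  [0,0,0,0],
], grip=0)

```text
clock: 12.68
position: [388.5, -212.7, 119.1]
ee_rot: [0.001, 0.706, -0.002, 0.708]
contact_force: [0.1, 0.0, -0.6]
gripper_width: 0.0
```

```bash
python3 - <<'E'
from h import *
rel([610,-74,100]); im=snap('top','t4.png'); s=snap('side','s4.png')
a=cv2.resize(im[195:305,170:335,::-1],None,fx=4.8,fy=4.8,interpolation=cv2.INTER_CUBIC)
b=cv2.resize(s[190:275,150:300,::-1],None,fx=4.5,fy=4.5,interpolation=cv2.INTER_CUBIC)
a=a[:,150:650][:300+130]; a=cv2.resize(a,None,fx=.8,fy=.8)
cv2.imwrite('pics/t4c.png',cv2.resize(im[195:305,170:335,::-1],None,fx=4.8,fy=4.8,interpolation=cv2.INTER_CUBIC))
cv2.imwrite('pics/s4c.png',b)
E
```

```text
clock 12.6833 pos [ 388.5 -212.7  119.1] F [ 0.1  0.  -0.6] w 0.0
toolaxes
 [[ 0.003 -0.001 -1.   ]
 [ 0.003  1.    -0.001]
 [ 1.    -0.003  0.003]]
d tool [ 19.6 139.5 221. ] F [ 0.1  0.  -0.6]
```

View pics/t4c.png

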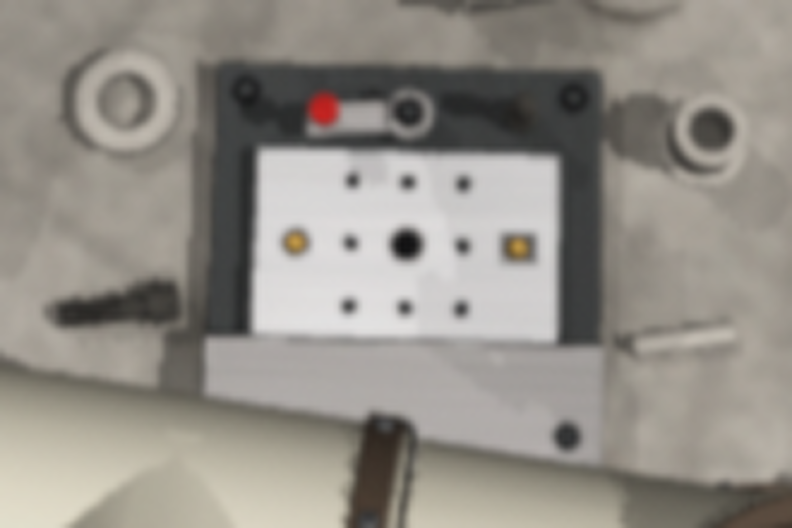

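View pics/s4c.png

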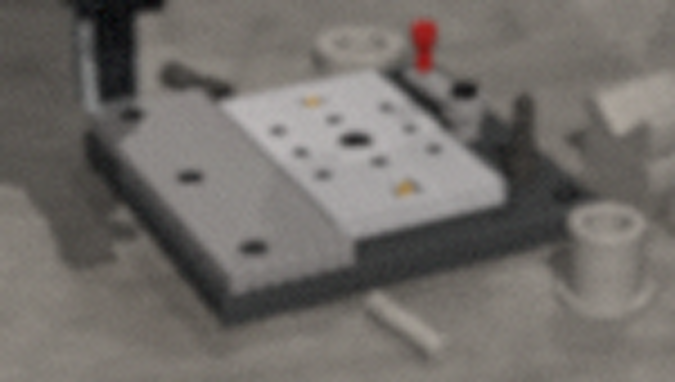

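Seated: brass shows in both the hole (296,242) and the slot (518,247), and the plate top is flush with the ledge in the side view. Next I go round behind the knob (far side) with the fingers shut.

Call:
drive_tool([
  [0,20,28,0],
  [0,20,28,0],
  [0,20,28,0],
  [0,20,28,0],
  [0,20,28,0],
  [0,20,28,0],
  [0,20,28,0],
  [0,0,28,0],
  [0,0,0,0],
  [0,0,0,0],
])

```text
clock: 13.62
position: [613.7, -68.6, 117.2]
ee_rot: [-0.001, 0.707, 0.001, 0.707]
contact_force: [-0.2, -0.6, -0.2]
gripper_width: -0.0
```

Call:
drive_tool([
  [20,0,0,0],
  [20,0,0,0],
  [15,0,0,0],
  [0,0,0,0],
  [0,0,0,0],
])

```text
clock: 14.03
position: [611.6, -70.3, 62.6]
ee_rot: [-0.0, 0.708, -0.0, 0.706]
contact_force: [0.9, -0.1, 0.7]
gripper_width: 0.1
```

Call:
drive_tool([
  [10,-8,0,0],
  [6,0,0,0],
  [0,0,-3,0],
  [0,0,-3,0],
  [0,0,-3,0],
  [0,0,-3,0],
  [0,0,-3,0],
  [0,0,-3,0],
  [0,0,0,0],
])

```text
clock: 14.78
position: [594.4, -78.5, 47.3]
ee_rot: [-0.0, 0.707, -0.0, 0.707]
contact_force: [1.2, 0.7, 0.8]
gripper_width: -0.4
```

Call:
drive_tool([
  [0,0,-3,0],
  [0,0,-3,0],
  [0,0,-3,0],
  [0,0,-2,0],
  [0,0,0,0],
])

```text
clock: 15.2
position: [583.9, -78.5, 47.2]
ee_rot: [-0.0, 0.707, -0.0, 0.708]
contact_force: [2.7, -0.5, 1.0]
gripper_width: 0.1
```

Contact is about 2.7 N and the knob should be about half-way. I step round to its +y side and push -y.

Call:
drive_tool([
  [0,0,6,0],
  [0,10,0,0],
  [0,8,0,0],
  [0,0,-10,0],
  [0,0,-10,0],
  [0,0,-9,0],
  [0,0,0,0],
  [0,0,0,0],
])

```text
clock: 15.87
position: [560.2, -60.0, 46.8]
ee_rot: [-0.0, 0.707, 0.0, 0.707]
contact_force: [0.8, -0.0, 0.0]
gripper_width: -0.1
```

```bash
python3 - <<'E'
from h import *
rel([559,-97,47]); s=snap('side','s5.png')
cv2.imwrite('pics/s5c.png',cv2.resize(s[170:260,180:300,::-1],None,fx=5,fy=5,interpolation=cv2.INTER_CUBIC))
E
```

```text
clock 15.8667 pos [560.2 -60.   46.8] F [ 0.8 -0.   0. ] w -0.1
toolaxes
 [[-0.001 -0.    -1.   ]
 [-0.     1.    -0.   ]
 [ 1.     0.    -0.001]]
d tool [ -0.2 -37.   -1.3] F [ 0.8 -0.   0. ]
```

View pics/s5c.png

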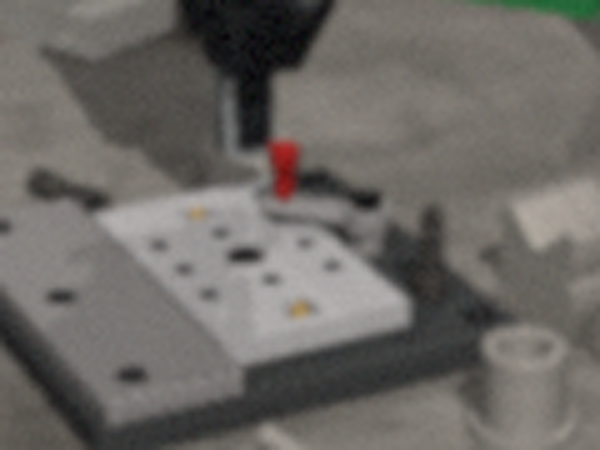

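The knob (284,170) is half-way round, with the finger behind it on the +y side. I push -y.

Call:
drive_tool([
  [0,-4,0,0],
  [0,-4,0,0],
  [0,-3,0,0],
  [0,-3,0,0],
  [0,-3,0,0],
  [0,-3,0,0],
  [0,-3,0,0],
  [0,-3,0,0],
  [0,-3,0,0],
  [0,0,0,0],
])

```text
clock: 16.75
position: [561.0, -90.2, 46.8]
ee_rot: [0.0, 0.707, -0.0, 0.707]
contact_force: [-0.3, 1.4, -0.2]
gripper_width: 0.1
```

Call:
drive_tool([
  [0,-2,0,0],
  [0,-2,0,0],
  [0,-2,0,0],
  [0,0,0,0],
])

```text
clock: 17.08
position: [560.9, -93.1, 46.8]
ee_rot: [0.002, 0.707, 0.001, 0.707]
contact_force: [-3.1, 13.4, 1.7]
gripper_width: 0.1
```

Call:
drive_tool([
  [0,-1,0,0],
  [0,-1,0,0],
  [0,0,0,0],
])

```text
clock: 17.33
position: [561.0, -93.6, 46.8]
ee_rot: [0.002, 0.707, 0.001, 0.708]
contact_force: [-3.4, 18.9, 2.9]
gripper_width: 0.1
```

A firm stop at 19 N. I back off and check.

Call:
drive_tool([
  [0,8,0,0],
  [0,15,0,0],
  [-30,0,0,0],
  [-40,0,0,0],
  [0,0,-40,0],
  [0,0,-40,0],
  [0,-20,-35,0],
  [0,-40,-35,0],
  [0,-40,-30,0],
  [0,-40,0,0],
])

```text
clock: 18.17
position: [388.2, -199.2, 117.1]
ee_rot: [-0.0, 0.708, 0.001, 0.706]
contact_force: [1.1, 0.7, -0.2]
gripper_width: -0.1
```

```bash
python3 - <<'E'
from h import *
rel([559,-97,47]); im=snap('top','t6.png')
cv2.imwrite('pics/t6c.png',cv2.resize(im[195:305,170:335,::-1],None,fx=4.8,fy=4.8,interpolation=cv2.INTER_CUBIC))
g=im.astype(int)
m=((g[:,:,0]>150)&(g[:,:,1]<80)).astype(np.uint8); m[:200]=0;m[260:]=0;m[:,:220]=0;m[:,280:]=0
M=cv2.moments(m,True);u,v=M['m10']/M['m00'],M['m01']/M['m00'];p=ray('top',u,v,58.5)[:2]
d=p-(O0+55*X0); print(u,v,p,'r',np.hypot(*d),'th',np.arctan2(-d@X0,d@Y0))
E
```

```text
clock 18.1667 pos [ 388.2 -199.2  117.1] F [ 1.1  0.7 -0.2] w -0.1
toolaxes
 [[-0.002  0.001 -1.   ]
 [-0.002  1.     0.001]
 [ 1.     0.002 -0.002]]
d tool [ 69.9 101.8 171.1] F [ 1.1  0.7 -0.2]
254.125 234.33333333333334 [ 554.93448765 -109.34044196] r 35.91866976099629 th 1.554027055281804
```

View pics/t6c.png

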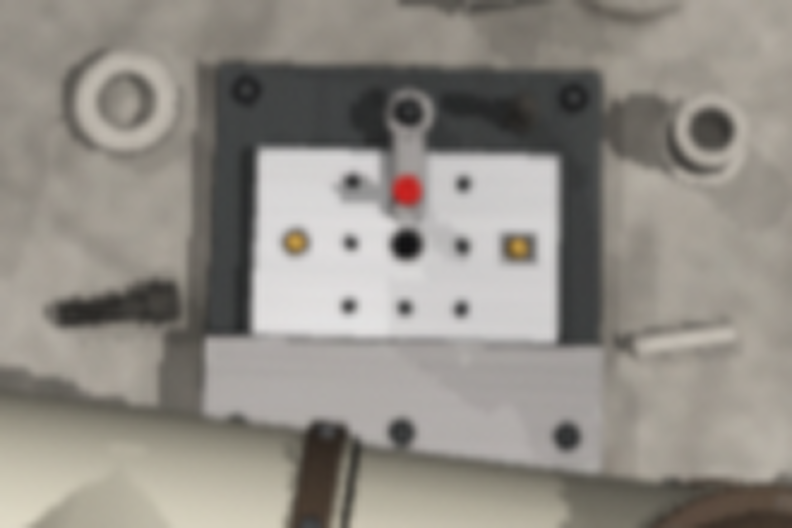

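The keeper points straight back over the plate, with the knob at (407,190). Its angle measures 1.554 against the 1.571 stop, which is within measurement error, and the push had ended firmly at 19 N. The plate is still seated and the bystanders have not moved. I hand in.

```bash
python3 -c "
from bench import arm
print(arm.job_done())"
```

```text
the job is handed in; nothing more can be done
None
```

The plate is seated on the pins and the keeper is swung over it to its stop. I handed the job in at about 18 s of the 64 s allowed.

- **Plate:** I nudged it about 8 mm sideways with the shut fingertips, then about 29 mm forward with the open fingertips on its near edge. The push force stayed near 6 N until it dropped. Both views showed brass in the hole and slot, and the top flush with the ledge.
- **Keeper:** I pushed the knob from the far side, then from the left. It came to a firm stop at 19 N.
- **Last checks:** The final top picture put the keeper at 1.554 rad against the 1.571 stop, which is about what the picture can resolve. The plate was still on the pins and the bystanders had not visibly moved. The arm was clear of everything.
- **One disagreement:** The finger stopped about 3 mm short of where I expected at the knob. I put this down to my estimate of the finger's thickness, since the picture shows the keeper fully over.

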